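# Purge the vessel, then close and hold its spring bayonet cap

### The job

Press the small bench treadle all the way down to its stop to purge the metal vessel, and let it come back up. Then pick up the bayonet cap by its grip bar, set it upright into the vessel's mouth with its two lugs in the two slots, push it down against the spring and twist it clockwise (seen from above) about a quarter turn to the stop. The springs would throw the cap back out, so finish with the gripper still holding the cap, seated and fully turned: the program ends while holding it, and the other things on the table stay where they are.

Things in the scene. Friction and masses are not known exactly. Their poses are not given: they have to be found in the camera images.
- vessel: Round metal vessel fixed to the table, 68 mm diameter, 60 mm high, on an 84 mm foot; origin on its axis at table level, z up. Its top mouth (40 mm) has an inturned rim 6 mm thick with two slots 13 mm wide along the vessel's +x and -x, out to 29.5 mm from the axis; two upright outside ribs mark them. Under the rim 12 mm of room lets the cap's lugs turn, clockwise only. Same after half a turn.
- vessel_mouth (a point): Centre of the vessel's mouth, in the plane of the rim's top, 60 mm above the table.
- plunger (a joint): How far the white spring plunger inside the mouth is pushed down (m): 0 at rest, when its top is 16 mm below the rim's top (44 mm above the table); it pushes up with 4 N at 0 and 8 N at 0.007. The inserted cap rests on it.
- twist (a joint): Clockwise turn, seen from above, of the sprung ring hidden under the rim (rad): 0 at rest, stop at 1.30. The cap's lugs, under the rim, meet it 0.1 to 0.2 rad from the slots and drive it, so the cap turns about 1.45 rad in all from the slots. It pushes back with 0.06 N m at 0, 0.19 N m at the stop, and turns the cap back if let go.
- cap: Loose metal bayonet cap, 0.16 kg, upright on the table; origin under the centre of its stem, z up. Stem 36 mm in diameter, 23 mm long, tapered tip; two lugs along the cap's +x and -x, 8 mm wide, reaching 27 mm from the axis, 8 to 14 mm above the origin. Disc of 60 mm diameter 23 to 29 mm above the origin; on it a black grip bar along x up to 56 mm. Same after half a turn.
- cap_bar (a point): Centre of the cap's black grip bar (46 mm long along the cap's x, 14 mm thick; pinch its flats, facing y), 44 mm above the cap's origin. In the vessel the cap's origin is 44 mm above the table when resting on the plunger, 37 mm pushed home (disc on rim), up to 40 mm with the lugs turned under the rim.
- treadle (a joint): Angle by which the treadle is pressed (rad): 0 up, 0.22 down on its stop; springs back up by itself. On the pad it takes about 4 N to start and 10 N at the stop.
- treadle_base: Grey base of the bench treadle, fixed to the table, 112 x 64 x 12 mm, origin under its centre. The aluminium treadle plate, 48 mm wide, is hinged at the base's +x end (24 mm high) and rises towards its -x end, the one to press.
- treadle_pad (a point): Centre of the top of the ridged black rubber pad (44 x 44 mm) near the raised end of the treadle plate, 47 mm above the table when up; it goes down about 16 mm to the stop.
- rotor_lid: Bystander: loose white rotor lid, 136 mm disc, 34 mm high, with a black centre knob; origin under its centre.
- timer: Bystander: white timer, 62 x 68 x 19 mm; origin under its centre.
- marker: Bystander: marker pen lying on the table, 135 x 17 mm; origin under its centre.
- ballpen: Bystander: ballpoint pen lying on the table, 145 x 11 mm; origin under its centre.
- conical: Bystander: capped conical tube lying on the table, 112 x 22 mm; origin under its centre.
Not all that is in view belongs to the job. What is shaped like the cap but green or red is not meant.

How it is judged:
By the outcome, as a careful person would: the job done as asked, in the order asked, and still so for the second after the job is handed in, while the arm keeps its last pose, push and grip.
It also fails if it takes over 58 s, if anything falls off the work surface, if the arm or the gripper's body presses on something with over 40 N, if the wrist force passes 120 N, or if a joint passes its speed limit or range.

### The arm

A 6-joint arm with a two-finger parallel gripper is mounted at the origin on a cart in front of the work surface, level with it; the furniture and walls round the work are solid. World frame = base frame: x ahead of the robot, y to its left, z up, the work surface at z = 0. Lengths are in mm, angles in rad, forces in N, time in s.
With the tool pointing down it reaches from about 350 to 875 mm from the base axis. Payload 4.2 kg.
Tool frame: the origin (TCP) lies on the mounting face of the last link; the fingertips stand 173 mm ahead of it and the grasp point (between the pads) lies grip_point_offset ahead of it (grip_point_offset is the distance from the TCP to the grasp point, in mm); z points along the fingers, y is the line along which they close (so a half turn about z gives the same grasp; the last joint's range is limited). The gripper opens to 85 mm and grips with 20 to 120 N. Pads are 22 mm wide; open, the fingers measure 114 mm over their backs; the gripper's body (76 mm by 85 mm) begins 54 mm behind the grasp point. The pads swing forward as they close: fully open they stand 13 mm farther back than shut.
Start: joints at [1.544, 0.385, 0.008, 0, -1.194, -0.259], TCP at [176.171, 599.636, 404.712] pointing down, gripper open.
Joint ranges: [-3.14, 3.14], [-1.21, 2.06], [-1.07, 1.41], [-3.16, 2.05], [-2.99, -0.16], [-3.1, 3.1]. Speed limits (rad/s): [2.79, 2.79, 3.14, 3.14, 3.14, 3.14].

### API

Orientations are given as a unit quaternion [x, y, z, w].
In Python, from bench import read_state, get_image, job_done, recognise, place_of, grip_point_offset gives the robot as it stands. The module is installed in compiled form; this text tells all that it offers.
- The arm moves only by the tool carry_out, never from a script. Its arguments are lists of equal length, an entry for each row: "slide": the shift along the tool's x, y, z in m, a list of three; "roll": the turn about the tool's z in degrees; "claw": the finger opening in m, from 0 to 0.0854. A call has 1 to 8 rows; each row is the pose to reach, as a shift and turn from the pose commanded when the call began, along the tool's axes at that moment; what a row does not reach only later rows make up. A row lasts 1/8 s, in which the tool goes at most 62.5 mm and 10.7 degrees, less where a joint would pass 70% of its speed; a pose out of reach is approached as far as the arm can. A call with a gripper value outside its range is refused whole. The fingers move at their own pace and stop on an object; the grip force is fixed at half the most. Time passes only in rows, so rows that repeat a pose let the fingers close. It gives the time, the measured TCP pose, the force, the opening and the grip force at its end, in the units of the state.
- read_state(): the state, without advancing time (a new reading comes with each control period).
- get_image(name): name is "scene" or "top" or "wrist"; returns a dict with "img" (400x640x3 uint8, red, green, blue), "z_map" (400x640 float32, mm along the optical axis (not along the pixel's ray), 0 where there is no reading), "mtx" (3x3 intrinsics, pixels), "k1" (the pictures are not rectified: a ray, as slopes to the right and down, at radius r is drawn at 1 + k1 r^2 times it, then the intrinsics apply), "world_from_camera" (4x4, takes a point from camera to world coordinates); the wrist camera has in their place "T_tool_cam" (4x4, takes a point from camera to tool coordinates, whose origin is the TCP and whose axes are the flange's). Camera axes: x right, y up, looking along -z (the intrinsics and any distortion apply to the point x, -y, -z); pixel columns grow to the right and rows downward; lengths in mm; the calibration is good to about 2 mm. A picture is of the moment at which its call begins: read the wrist's pose just before it.
- job_done(): hands the job in; it is judged then, once.
Trained networks look in a picture, given as the dict that the camera call returned (one of the last four; its "shot" number tells which), for a name from the list of things; names that differ only in an ending like _2 or _b are one class to them, and where a whole thing is asked for, a point or a joint stands for the part that bears it (a point fixed in the world has none). Each returns a list of dicts, best first, with "conf" (0 to 1); they miss things now and then, are a little off and sometimes report something else, mostly with a low value. They report only what shows in the picture. A call takes as long as a camera call. They do not tell look-alikes from the thing itself.
- recognise(picture, thing): "at" ([column, row] in pixels, amid what is visible of it).
- place_of(picture, thing): "at" ([column, row] in pixels: a listed point, or the origin of a listed thing).
The state is a dict: "clock": time; "joints": joint angles; "joint_vel": joint speeds; "joint_efforts": joint torques, N m; "position": TCP position; "ee_rot": TCP orientation; "contact_force": force on the tool from outside, world axes, zero at the start; "wrist_torque": the same for the moment, N m; "gripper_width": finger opening in mm; "grasp_force": force on a finger pad.
Only numpy, scipy, OpenCV 4.12 (cv2) and the standard library are available. Lean on these libraries where they do the work, as an engineer would, in place of code of your own. Each camera call takes 0.05 s, during which the arm holds its last target. There are 200 camera calls.

## Working session

There is one attempt and no reset: what is moved stays moved. The work goes in short steps, Python scripts to look and compute and a tool call to move; the robot and the scene stay as the last step left them, time stands still between calls to the robot, and variables do not carry over. Pictures are saved under pics/ and viewed, at most 10 in all, crops included, and the job is handed in when it is done.

Besides the shell and the picture viewer there is one more tool, called after "Call:" as a command line: name --pt "numbers of a row" for each row, then --argument value for the rest. carry_out: Moves the arm, as the interface text tells. Its arguments: {"type":"object","properties":{"slide":{"type":"array"},"roll":{"type":"array"},"claw":{"type":"array"}},"required":["slide","roll","claw"]}

```bash
mkdir -p pics
cat > h.py <<'E'
import numpy as np, cv2
from scipy.spatial.transform import Rotation as R
from bench import *
def shot(n):
    s=read_state(); p=get_image(n)
    if n=="wrist":
        T=np.eye(4); T[:3,:3]=R.from_quat(s["ee_rot"]).as_matrix(); T[:3,3]=s["position"]
        p["W"]=T@np.array(p["T_tool_cam"])
    else: p["W"]=np.array(p["world_from_camera"])
    return p
def save(p,f): cv2.imwrite("pics/"+f,p["img"][:,:,::-1])
def ray(p,uv):
    m=np.array(p["mtx"]); d=((uv[0]-m[0,2])/m[0,0],(uv[1]-m[1,2])/m[1,1])
    d=np.array(d); x=d.copy()
    for _ in range(20): x=d/(1+p["k1"]*(x@x))
    return p["W"][:3,:3]@np.array([x[0],-x[1],-1.]), p["W"][:3,3]
def at_z(p,uv,z):
    d,o=ray(p,uv); return o+d*(z-o[2])/d[2]
def at_depth(p,uv):
    d,o=ray(p,uv); return o+d*p["z_map"][int(round(uv[1])),int(round(uv[0]))]
def proj(p,X):
    c=np.linalg.inv(p["W"])@np.append(X,1); x=np.array([c[0],-c[1]])/-c[2]; x=x*(1+p["k1"]*(x@x)); m=np.array(p["mtx"])
    return m[0,0]*x[0]+m[0,2], m[1,1]*x[1]+m[1,2]
def cloud(p):
    m=np.array(p["mtx"]); v,u=np.mgrid[:400,:640]
    d=np.stack([(u-m[0,2])/m[0,0],(v-m[1,2])/m[1,1]],-1); x=d.copy()
    for _ in range(15): x=d/(1+p["k1"]*(x**2).sum(-1,keepdims=True))
    z=p["z_map"]; c=np.stack([x[...,0]*z,-x[...,1]*z,-z],-1)
    return c@p["W"][:3,:3].T+p["W"][:3,3]
E
python3 - <<'E'
from h import *
np.set_printoptions(precision=1,suppress=True)
print(grip_point_offset, read_state())
Z={"vessel_mouth":60,"vessel":0,"cap":0,"cap_bar":44,"treadle_pad":47,"treadle_base":0,"rotor_lid":0,"timer":0}
for n in("top","scene"):
    p=shot(n); save(p,n+"0.png"); print(n,p["W"][:3,3],p["mtx"])
    for t,z in Z.items():
        for r in place_of(p,t)[:3]: print(t,np.round(r["conf"],2),np.round(r["at"]),at_z(p,r["at"],z),at_depth(p,np.clip(r["at"],0,[639,399])))
E
```

```text
154.70000000000002 {'clock': 0.0, 'joints': array([ 1.5,  0.4,  0. , -0. , -1.2, -0.3]), 'joint_vel': array([-0.,  0.,  0.,  0.,  0., -0.]), 'joint_efforts': array([ -0. , -39.2,  18.8,   4.2,  -0. ,  -0. ]), 'position': array([176.1, 599.5, 403.6]), 'ee_rot': array([ 1. , -0.1, -0. ,  0. ]), 'contact_force': array([ 0.2,  0. , -0.7]), 'wrist_torque': array([ 0., -0., -0.]), 'grasp_force': 0.0, 'gripper_width': 85.17409750234087}
top [ 283.6  156.2 1256.3] [[493.3   0.  319.5]
 [  0.  493.3 198.2]
 [  0.    0.    1. ]]
vessel_mouth 0.73 [348. 162.] [534.   70.7  60. ] [537.6  69.5  43. ]
vessel 0.8 [345. 167.] [533.   74.6   0. ] [524.2  77.4  44.4]
cap 0.95 [253. 152.] [571.9 313.8   0. ] [560.  307.3  51.9]
cap 0.88 [418. 230.] [ 370.2 -112.7    0. ] [ 366.5 -101.4   52.8]
cap 0.64 [212. 145.] [591.9 422.6   0. ] [583.7 415.5  33.5]
cap_bar 0.93 [418. 226.] [ 378. -103.   44.] [ 377.2 -100.7   54.7]
cap_bar 0.86 [208. 141.] [590.5 422.3  44. ] [589.  421.   49.7]
cap_bar 0.69 [250. 152.] [563.5 316.1  44. ] [561.3 314.8  53.8]
treadle_pad 0.55 [423. 169.] [ 521.  -120.5   47. ] [ 5
[... 416 characters left out ...]
0. ] [ 353.2 -128.5   24.4]
cap 0.66 [299. 166.] [586.5 408.    0. ] [586.  407.3   0.5]
cap 0.62 [282. 175.] [511.9 394.8   0. ] [504.2 381.9   9.1]
cap_bar 0.79 [350. 268.] [ 373.  -115.5   44. ] [ 368.2 -121.1   50.6]
cap_bar 0.74 [309. 168.] [561.3 316.8  44. ] [554.5 307.   51.1]
cap_bar 0.73 [278. 164.] [499.3 396.7  44. ] [494.8 388.9  49.2]
treadle_pad 0.93 [396. 247.] [ 507.8 -129.5   47. ] [ 509.6 -127.8   45. ]
treadle_base 0.7 [400. 256.] [ 533.8 -120.8   -0. ] [ 526.4 -127.6    8.5]
treadle_base 0.55 [310. 167.] [608.5 379.4   0. ] [557.2 304.9  53.6]
rotor_lid 0.56 [245. 203.] [338.  326.9   0. ] [325.9 301.7  18.9]
timer 0.84 [276. 224.] [355.2 187.9   0. ] [345.9 171.5  14.1]
```

Run:
```python
import cv2
a=cv2.imread("pics/top0.png")[100:280,180:460]; cv2.imwrite("pics/topc.png",cv2.resize(a,None,fx=2.8,fy=2.8,interpolation=cv2.INTER_CUBIC))
```

```text
(no output)
```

View pics/topc.png

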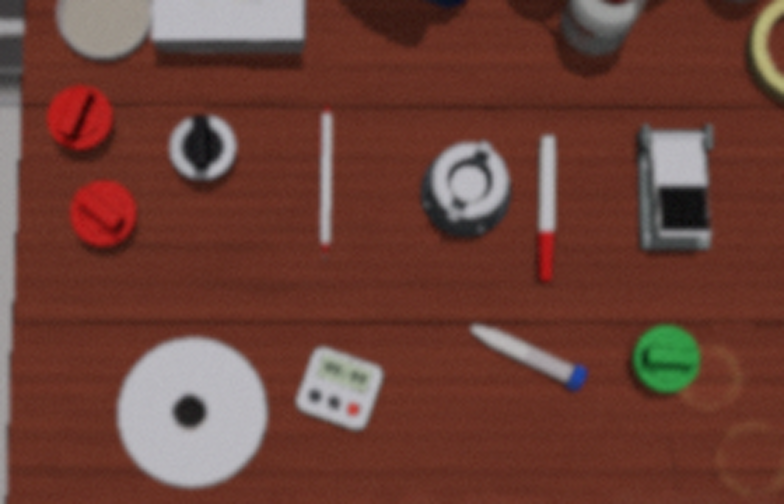

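View pics/scene0.png

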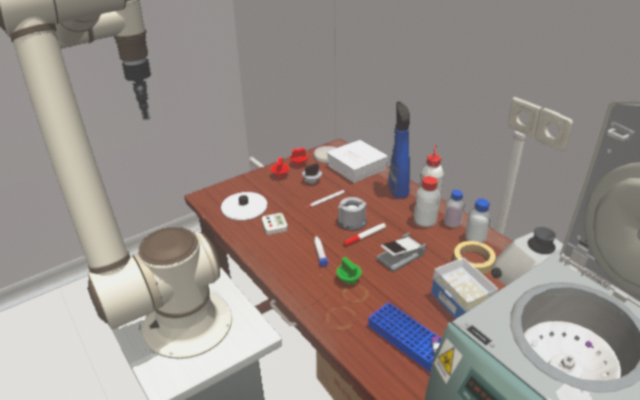

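The metal cap is at top-image pixel (252,152), with its bar roughly along world x. The vessel is at about (347,165), with its slots tilted towards upper right. The treadle pad is at about (424,174), and its raised end is towards the robot. The red and green caps are decoys.

```bash
cat >> h.py <<'E'
def to(x,y,z,yaw=None):
    "slide (m) and roll (deg) to bring TCP to xyz (mm), tool y at world yaw (deg, mod 180)"
    s=read_state(); M=R.from_quat(s["ee_rot"]).as_matrix()
    sl=M.T@(np.array([x,y,z])-s["position"])/1000
    print("slide",np.round(sl,4),"dist",np.round(np.linalg.norm(sl)*1000),end=" ")
    cy=np.degrees(np.arctan2(M[1,1],M[0,1])); print("tool y yaw %.1f"%cy,"tilt",np.round(M[:2,2],3),end=" ")
    if yaw is not None: print("roll %.1f"%(-((yaw-cy+90)%180-90)),end="")
    print()
E
python3 - <<'E'
from h import *
np.set_printoptions(precision=1,suppress=True)
p=shot("top"); C=cloud(p); 
for nm,uv,z in(("pad",(424.3,173.9),47),("cap",(252.5,152.5),56),("vess",(346.8,165.3),60)): print(nm,at_z(p,uv,z),at_depth(p,uv))
g=p["img"].astype(int)
m=(g.max(-1)<60)&(abs(C[...,0]-520)<60)&(abs(C[...,1]+122)<50)&(C[...,2]>25); print("pad",m.sum(),C[m].mean(0),C[m].min(0),C[m].max(0))
m=(C[...,2]>40)&(C[...,2]<75)&(abs(C[...,0]-563)<40)&(abs(C[...,1]-315)<30); q=C[m]; print("bar",m.sum(),q.mean(0),np.linalg.eigh(np.cov(q[:,:2].T)))
to(515,-127,250)
to(515,-127,230)
E
```

```text
pad [ 508.5 -122.5   47. ] [ 508.3 -122.2   48. ]
cap [558.5 307.5  56. ] [559.4 308.   51.9]
vess [526.4  73.2  60. ] [530.5  71.9  40.1]
pad 236 [ 509.3 -120.1   47.2] [ 488.8 -141.3   25.5] [572. -89.  57.]
bar 121 [565.  312.3  54.6] EighResult(eigenvalues=array([ 19.2, 199.9]), eigenvectors=array([[ 0., -1.],
       [-1., -0.]]))
slide [0.5 0.6 0.2] dist 817.0 tool y yaw -106.4 tilt [-0.  0.] 
slide [0.5 0.6 0.2] dist 821.0 tool y yaw -106.4 tilt [-0.  0.]
```

```bash
sed -i 's/^from bench/np.set_printoptions(precision=4,suppress=True)\nfrom bench/' h.py
python3 - <<'E'
from h import *
to(506,-121,380); to(506,-121,260)
E
```

```text
slide [0.5196 0.5984 0.0247] dist 793.0 tool y yaw -106.4 tilt [-0.  0.] 
slide [0.5196 0.5984 0.1447] dist 806.0 tool y yaw -106.4 tilt [-0.  0.]
```

Call:
carry_out --pt "0.03 0.035 0" --pt "0.065 0.075 0" --pt "0.1 0.115 0.003" --pt "0.135 0.155 0.006" --pt "0.17 0.195 0.01" --pt "0.2 0.23 0.012" --pt "0.23 0.265 0.012" --pt "0.26 0.3 0.012" --roll '[0, 0, 0, 0, 0, 0, 0, 0]' --claw '[0, 0, 0, 0, 0, 0, 0, 0]'

```text
clock: 1.95
position: [341.4, 237.0, 393.1]
ee_rot: [0.99, -0.142, 0.0, -0.0]
contact_force: [0.5, -0.2, -0.2]
gripper_width: 0.4
grasp_force: 0.0
```

Call:
carry_out --pt "0.035 0.04 0" --pt "0.07 0.08 0" --pt "0.105 0.12 0.003" --pt "0.14 0.16 0.006" --pt "0.175 0.2 0.01" --pt "0.21 0.24 0.012" --pt "0.24 0.275 0.012" --pt "0.26 0.298 0.012" --roll '[0, 0, 0, 0, 0, 0, 0, 0]' --claw '[0, 0, 0, 0, 0, 0, 0, 0]'

```text
clock: 2.95
position: [507.1, -122.7, 380.7]
ee_rot: [0.99, -0.143, 0.0, 0.0]
contact_force: [-0.4, 0.1, -0.1]
gripper_width: 0.1
grasp_force: 0.0
```

Run:
```python
from h import *
s=read_state(); print(s["clock"],s["position"],s["gripper_width"],s["joints"])
p=shot("wrist"); save(p,"w1.png"); print(p["W"][:3,3])
for r in place_of(p,"treadle_pad")[:2]: print(r["conf"],r["at"],at_z(p,r["at"],47),at_depth(p,r["at"]))
to(506,-121,250)
```

```text
2.95 [ 507.0765 -122.7034  380.6639] 0.06083605910112362 [ 0.0739  0.2293 -0.2803  0.0002 -1.061   1.2092]
[ 583.6747 -145.1875  350.2533]
0.61 [319.4, 175.7] [ 507.8669 -122.2759   47.    ] [ 508.0487 -122.3308   47.7274]
slide [-0.0019 -0.0014  0.1304] dist 130.0 tool y yaw -106.6 tilt [-0. -0.]
```

Call:
carry_out --pt "0 0 0.05" --pt "0 0 0.1" --pt "0 0 0.14" --pt "0 0 0.155" --pt "0 0 0.162" --pt "0 0 0.168" --pt "0 0 0.173" --pt "0 0 0.176" --roll '[0, 0, 0, 0, 0, 0, 0, 0]' --claw '[0, 0, 0, 0, 0, 0, 0, 0]'

```text
clock: 4.05
position: [505.9, -120.7, 206.3]
ee_rot: [0.99, -0.142, -0.0, 0.0]
contact_force: [-5.8, 0.7, 8.6]
gripper_width: 0.0
grasp_force: 3.9
```

Call:
carry_out --pt "0 0 0.001" --pt "0 0 0.002" --pt "0 0 0.003" --pt "0 0 0.003" --roll '[0, 0, 0, 0]' --claw '[0, 0, 0, 0]'

```text
clock: 4.55
position: [505.7, -120.6, 203.9]
ee_rot: [0.99, -0.142, -0.001, 0.0]
contact_force: [-6.5, 1.6, 10.7]
gripper_width: 0.5
grasp_force: 5.3
```

Call:
carry_out --pt "0 0 0.001" --pt "0 0 0.002" --pt "0 0 0.003" --pt "0 0 0.004" --pt "0 0 0.004" --roll '[0, 0, 0, 0, 0]' --claw '[0, 0, 0, 0, 0]'

```text
clock: 5.18
position: [505.7, -120.5, 203.2]
ee_rot: [0.99, -0.142, -0.0, 0.0]
contact_force: [-13.0, 4.2, 33.9]
gripper_width: 0.4
grasp_force: 16.8
```

Call:
carry_out --pt "0 0 -0.01" --pt "0 0 -0.04" --pt "0 0 -0.09" --pt "0 0 -0.14" --pt "0 0 -0.17" --pt "0 0 -0.18" --roll '[0, 0, 0, 0, 0, 0]' --claw '[0, 0, 0, 0, 0, 0]'

```text
clock: 5.92
position: [506.7, -120.6, 381.2]
ee_rot: [0.99, -0.142, 0.004, -0.001]
contact_force: [0.0, 0.2, -0.3]
gripper_width: -0.2
grasp_force: 0.0
```

Run:
```python
from h import *
p=shot("wrist")
for r in place_of(p,"treadle_pad")[:2]: print(r["conf"],r["at"],at_z(p,r["at"],47),at_depth(p,r["at"]))
to(527,73,330)
```

```text
0.74 [320.9, 175.5] [ 509.6537 -121.346    47.    ] [ 509.6661 -121.3497   47.0512]
slide [-0.0351 -0.1915  0.0491] dist 201.0 tool y yaw -106.4 tilt [0.003 0.   ]
```

Call:
carry_out --pt "-0.008 -0.04 0" --pt "-0.016 -0.09 0.01" --pt "-0.025 -0.14 0.02" --pt "-0.033 -0.18 0.03" --pt "-0.035 -0.192 0.05" --pt "-0.035 -0.192 0.05" --roll '[0, 0, 0, 0, 0, 0]' --claw '[0.08, 0.08, 0.08, 0.08, 0.08, 0.08]'

```text
clock: 6.78
position: [526.3, 74.0, 324.6]
ee_rot: [0.99, -0.142, -0.003, 0.002]
contact_force: [-0.4, -0.1, -0.5]
gripper_width: 79.8
grasp_force: 0.0
```

Run:
```python
from h import *
s=read_state(); print(s["clock"],s["position"])
p=shot("wrist"); save(p,"w2.png")
for t,z in(("vessel_mouth",60),("vessel",0)):
  for r in place_of(p,t)[:2]: print(t,r["conf"],r["at"],at_z(p,r["at"],z))
C=cloud(p); m=(abs(C[...,0]-527)<60)&(abs(C[...,1]-73)<60)&(C[...,2]>55)&(C[...,2]<68); print(m.sum(),np.median(C[m],0),cv2.minEnclosingCircle(C[m][:,:2].astype(np.float32)))
np.save("w2.npy",C)
t=shot("top"); 
to(563,312,300,90)
```

```text
6.775 [526.3195  74.01   324.6325]
vessel_mouth 0.85 [315.2, 194.3] [530.4861  75.347   60.    ]
vessel 0.95 [320.0, 173.3] [529.1584  71.9377   0.    ]
4312 [532.9431  71.8109  60.3   ] ((530.5166015625, 73.11290740966797), 38.11331558227539)
slide [-0.0333 -0.2397  0.028 ] dist 244.0 tool y yaw -106.4 tilt [ 0. -0.] roll -16.4
```

View pics/w2.png

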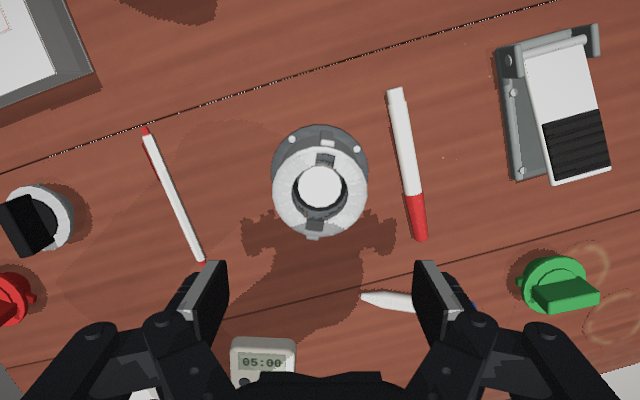

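The picture shows the vessel centre at about (320,187). Its slots are at (325,158) and (314,224), the ribs outside them. The grey cap with the black bar is at the left, around (40,225). Next I'll measure the slot axis and the cap.

Run:
```python
from h import *
C=np.load("w2.npy"); q=C.reshape(-1,3)
m=(q[:,2]>58.5)&(q[:,2]<62.5); d=q[:,:2]-[530,73]; m&=np.hypot(*d.T)<45
P=q[m][:,:2]
# fit circle to outer edge by angular bins
c=np.array([530.,73.])
for _ in range(5):
    e=P-c; a=np.degrees(np.arctan2(e[:,1],e[:,0])).astype(int)//6; r=np.hypot(*e.T)
    b=np.array([P[a==k][np.argsort(r[a==k])[-3:]].mean(0) for k in np.unique(a)]); 
    rb=np.hypot(*(b-c).T); b=b[rb<np.median(rb)+1]
    A=np.c_[2*b,np.ones(len(b))]; s=np.linalg.lstsq(A,(b**2).sum(1),rcond=None)[0]; c=s[:2]
print("outer centre",c,np.sqrt(s[2]+c@c))
e=P-c; a=np.degrees(np.arctan2(e[:,1],e[:,0])); r=np.hypot(*e.T)
h=np.histogram(a[(r>23)&(r<28)],bins=np.arange(-180,181,6)); 
for n,k in zip(*h): print(int(k),n,end="; ")
print()
p=shot("wrist")
for uv in((325,158),(314,224),(328,143),(313,237)): print(at_z(p,uv,60))
```

```text
outer centre [530.4907  72.6071] 33.39751076905299
-180 21; -174 23; -168 23; -162 23; -156 23; -150 26; -144 25; -138 22; -132 26; -126 24; -120 26; -114 24; -108 28; -102 24; -96 27; -90 25; -84 26; -78 26; -72 26; -66 27; -60 27; -54 29; -48 27; -42 11; -36 0; -30 0; -24 0; -18 0; -12 21; -6 26; 0 28; 6 29; 12 26; 18 27; 24 27; 30 30; 36 24; 42 29; 48 24; 54 27; 60 25; 66 28; 72 25; 78 24; 84 25; 90 25; 96 26; 102 25; 108 25; 114 24; 120 22; 126 25; 132 25; 138 8; 144 0; 150 0; 156 0; 162 0; 168 17; 174 22; 
[555.4565  60.9114  60.    ]
[510.3437  82.4468  60.    ]
[564.8942  56.0325  60.    ]
[500.5144  86.1867  60.    ]
```

Call:
carry_out --pt "-0.007 -0.045 0" --pt "-0.015 -0.1 0" --pt "-0.022 -0.15 0" --pt "-0.03 -0.2 0.01" --pt "-0.033 -0.235 0.025" --pt "-0.033 -0.24 0.025" --roll '[-3, -7, -11, -15, -16.4, -16.4]' --claw '[0.08, 0.08, 0.08, 0.08, 0.08, 0.08]'

```text
clock: 7.78
position: [563.1, 314.2, 301.5]
ee_rot: [1.0, 0.001, -0.001, 0.0]
contact_force: [0.2, -0.3, 0.2]
gripper_width: 80.1
grasp_force: 0.0
```

Run:
```python
from h import *
s=read_state(); print(s["clock"],s["position"],s["joints"])
p=shot("wrist"); save(p,"w3.png")
for t,z in(("cap_bar",44),("cap",0)):
  for r in place_of(p,t)[:2]: print(t,r["conf"],r["at"],at_z(p,r["at"],z))
C=cloud(p); q=C[(C[...,2]>50)&(abs(C[...,0]-563)<45)&(abs(C[...,1]-312)<40)]
print(len(q),np.percentile(q,[1,50,99],axis=0)); t=q[q[:,2]>53.5][:,:2].astype(np.float32); print(cv2.minAreaRect(t),len(t))
e=C[(C[...,2]>26)&(C[...,2]<33)&(abs(C[...,0]-563)<45)&(abs(C[...,1]-312)<45)]; print(cv2.minEnclosingCircle(e[:,:2].astype(np.float32)))
```

```text
7.775 [563.1455 314.1962 301.5097] [ 0.7593  0.5013 -0.0757 -0.0003 -0.9953  0.8132]
cap_bar 0.82 [323.1, 203.2] [563.7563 312.023   44.    ]
cap_bar 0.64 [153.1, 158.7] [595.246  426.2338  44.    ]
cap 0.85 [320.4, 184.1] [564.763  313.7831   0.    ]
cap 0.84 [214.8, 250.1] [505.1633 405.3858   0.    ]
14888 [[549.5688 272.4792  55.1412]
 [574.9702 307.0078 205.9786]
 [586.4486 350.9408 216.0285]]
((566.9965209960938, 311.8194580078125), (45.820770263671875, 80.06517028808594), 1.7613548040390015) 14857
((566.7669677734375, 313.46649169921875), 29.91073226928711)
```

View pics/w3.png

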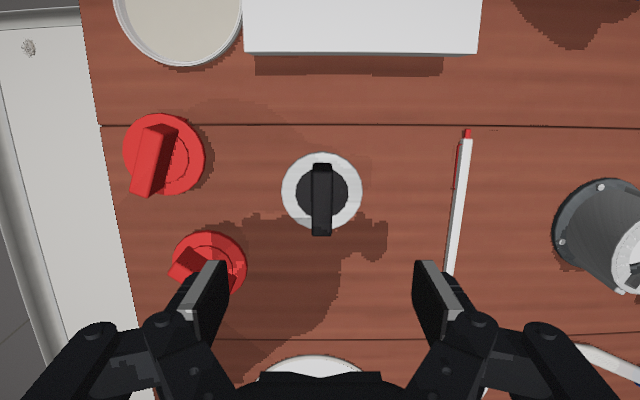

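The metal cap is centred at about (322,195) in this picture, with its bar almost vertical. A red decoy's near edge at (240,265) stays outside the left finger's path, which I'll check.

Run:
```python
from h import *
p=shot("wrist"); C=cloud(p); k=(abs(C[...,0]-565)<40)&(abs(C[...,1]-313)<40)
q=C[k&(C[...,2]>50)&(C[...,2]<62)]; print(len(q),np.median(q,0),cv2.minAreaRect(q[:,:2].astype(np.float32)),np.linalg.eigh(np.cov(q[:,:2].T))[1])
e=C[k&(C[...,2]>26)&(C[...,2]<33)]; print(cv2.minEnclosingCircle(e[:,:2].astype(np.float32)))
for h in (20,40): 
  w=C[(C[...,2]>h)&(C[...,2]<70)&(C[...,0]<545)&(C[...,1]>340)&(C[...,1]<450)]; print(h, w[:,1].min() if len(w) else 0, w[:,0].max() if len(w) else 0)
w=C[(C[...,2]>4)&(C[...,2]<20)&(C[...,1]<280)&(C[...,1]>220)]; print("pen",w[:,1].max())
```

```text
1430 [568.6284 313.6627  56.1964] ((566.8004150390625, 313.3866271972656), (14.030272483825684, 45.98832321166992), 89.37615966796875) [[-0.016  -0.9999]
 [-0.9999  0.016 ]]
((566.670166015625, 313.41754150390625), 29.97025489807129)
20 371.93220246005365 536.0301470106565
40 380.1336601984996 524.6232459642749
pen 279.3355691743201
```

Call:
carry_out --pt "0.0036 0.0008 0.03" --pt "0.0036 0.0008 0.06" --pt "0.0036 0.0008 0.08" --pt "0.0036 0.0008 0.09" --pt "0.0036 0.0008 0.0965" --pt "0.0036 0.0008 0.0965" --roll '[0.7, 0.7, 0.7, 0.7, 0.7, 0.7]' --claw '[0.05, 0.05, 0.05, 0.05, 0.05, 0.05]'

```text
clock: 8.72
position: [566.8, 311.9, 206.7]
ee_rot: [1.0, -0.006, 0.0, -0.0]
contact_force: [0.3, 0.4, -0.0]
gripper_width: 50.0
grasp_force: 0.0
```

Call:
carry_out --pt "0 0 0" --pt "0 0 0" --pt "0 0 0" --pt "0 0 0" --pt "0 0 0" --roll '[0, 0, 0, 0, 0]' --claw '[0, 0, 0, 0, 0]'

```text
clock: 9.35
position: [566.9, 312.5, 207.1]
ee_rot: [1.0, -0.006, 0.001, -0.0]
contact_force: [-0.5, 1.3, 4.7]
gripper_width: 12.9
grasp_force: 60.4
```

Call:
carry_out --pt "0 0 -0.01" --pt "0 0 -0.03" --pt "0 0 -0.06" --pt "0 0 -0.09" --pt "0 0 -0.11" --pt "0 0 -0.11" --roll '[0, 0, 0, 0, 0, 0]' --claw '[0, 0, 0, 0, 0, 0]'

```text
clock: 10.1
position: [566.7, 312.1, 317.6]
ee_rot: [1.0, -0.006, 0.001, -0.001]
contact_force: [0.4, 0.4, -1.5]
gripper_width: 12.8
grasp_force: 59.6
```

Run:
```python
from h import *
s=read_state(); print(s["clock"],s["position"],s["gripper_width"],s["contact_force"])
to(530.6,72.3,300,-115.3)
```

```text
10.1 [566.6706 312.1237 317.5973] 12.823358006191201 [ 0.4053  0.3911 -1.547 ]
slide [-0.0332  0.2403  0.0171] dist 243.0 tool y yaw -90.7 tilt [0.002 0.002] roll 24.6
```

Call:
carry_out --pt "-0.005 0.03 0" --pt "-0.01 0.07 0" --pt "-0.016 0.115 0" --pt "-0.022 0.16 0" --pt "-0.028 0.2 0" --pt "-0.032 0.23 0" --pt "-0.0332 0.2403 0" --pt "-0.0332 0.2403 0" --roll '[3, 7, 12, 17, 21, 24, 24.6, 24.6]' --claw '[0, 0, 0, 0, 0, 0, 0, 0]'

```text
clock: 11.1
position: [530.4, 71.9, 315.4]
ee_rot: [0.976, -0.219, -0.001, 0.0]
contact_force: [0.1, 0.5, -2.4]
gripper_width: 12.7
grasp_force: 59.6
```

Run:
```python
from h import *
s=read_state(); print(s["clock"],s["position"],s["joints"])
p=shot("wrist"); save(p,"w4.png")
for n in("scene",): 
  q=shot(n); cv2.imwrite("pics/s4.png",cv2.resize(q["img"][140:260,280:440,::-1],None,fx=4,fy=4))
for t in("cap_bar","cap"):
  for r in place_of(p,t)[:2]: print(t,r["conf"],r["at"],at_z(p,r["at"],317.6-207+(44 if t=="cap_bar" else 0)))
to(530.6,72.3,270,-115.3)
```

```text
11.1 [530.4231  71.8641 315.3936] [ 0.4378  0.3185 -0.3377 -0.0003 -0.9161  0.6914]
cap_bar 0.8 [320.1, 280.7] [529.5557  72.1913 154.6   ]
cap_bar 0.6 [592.3, 271.9] [480.276  -38.3039 154.6   ]
cap 0.97 [563.8, 247.3] [463.4355 -51.0191 110.6   ]
cap 0.85 [41.7, 333.7] [543.6351 263.4797 110.6   ]
slide [0.0002 0.0008 0.0459] dist 46.0 tool y yaw -115.2 tilt [-0.  0.] roll 0.1
```

View pics/w4.png

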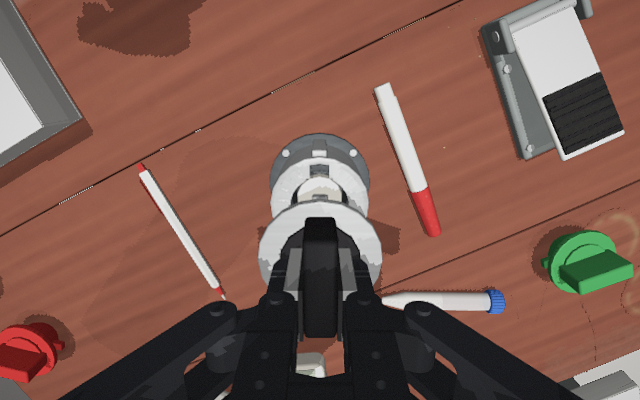

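The cap is held upright with its bar at (320,280), in line with the vessel slot at (319,165). Now I'll lower it.

Call:
carry_out --pt "0 0.0005 0.015" --pt "0 0.0005 0.03" --pt "0 0.0005 0.04" --pt "0 0.0005 0.047" --pt "0 0.0005 0.052" --pt "0 0.0005 0.055" --pt "0 0.0005 0.058" --pt "0 0.0005 0.058" --roll '[0, 0, 0, 0, 0, 0, 0, 0]' --claw '[0, 0, 0, 0, 0, 0, 0, 0]'

```text
clock: 12.3
position: [530.4, 71.8, 258.2]
ee_rot: [0.976, -0.219, 0.0, -0.0]
contact_force: [-0.6, -0.2, -1.5]
gripper_width: 12.8
grasp_force: 59.6
```

Call:
carry_out --pt "0 0 0.002" --pt "0 0 0.004" --pt "0 0 0.006" --pt "0 0 0.006" --roll '[0, 0, 0, 0]' --claw '[0, 0, 0, 0]'

```text
clock: 12.8
position: [530.3, 71.8, 252.0]
ee_rot: [0.976, -0.219, -0.0, 0.0]
contact_force: [0.1, 0.4, -1.5]
gripper_width: 13.0
grasp_force: 59.6
```

Call:
carry_out --pt "0 0 0.002" --pt "0 0 0.004" --pt "0 0 0.006" --pt "0 0 0.008" --pt "0 0 0.009" --pt "0 0 0.009" --roll '[0, 0, 0, 0, 0, 0]' --claw '[0, 0, 0, 0, 0, 0]'

```text
clock: 13.55
position: [530.5, 71.9, 244.0]
ee_rot: [0.976, -0.219, 0.0, -0.0]
contact_force: [-2.0, 0.6, 7.6]
gripper_width: 12.7
grasp_force: 60.8
```

Call:
carry_out --pt "0 0 -0.0005" --pt "0 0 -0.0005" --pt "0 0 -0.0005" --pt "0 0 -0.0005" --pt "0 0 -0.0005" --pt "0 0 -0.0005" --pt "0 0 -0.0005" --pt "0 0 -0.0005" --roll '[3, 8, 14, 20, 26, 32, 38, 44]' --claw '[0, 0, 0, 0, 0, 0, 0, 0]'

```text
clock: 14.55
position: [530.7, 71.7, 244.5]
ee_rot: [0.822, -0.569, 0.001, -0.0]
contact_force: [-1.1, -0.9, 7.6]
gripper_width: 12.5
grasp_force: 60.8
```

Run:
```python
from h import *
s=read_state(); print(s["clock"],s["position"],s["joints"],s["wrist_torque"],s["contact_force"]); to(530.4,71.9,244.5,162)
```

```text
14.55 [530.6714  71.6519 244.4913] [ 0.4375  0.4095 -0.4165  0.0013 -0.7441 -0.0789] [-0.359   0.5352  0.1618] [-1.1232 -0.9493  7.6067]
slide [-0.0003  0.0002 -0.    ] dist 0.0 tool y yaw -159.4 tilt [ 0.001 -0.001] roll 38.6
```

Call:
carry_out --pt "0 0 0" --pt "0 0 0" --pt "0 0 0" --pt "0 0 0" --pt "0 0 0" --pt "0 0 0" --pt "0 0 0" --pt "0 0 0" --roll '[6, 12, 18, 24, 30, 35, 38, 38]' --claw '[0, 0, 0, 0, 0, 0, 0, 0]'

```text
clock: 15.55
position: [530.5, 71.7, 244.5]
ee_rot: [-0.593, 0.805, -0.0, -0.0]
contact_force: [-2.5, -0.8, 6.8]
gripper_width: 12.9
grasp_force: 60.9
```

Run:
```python
from h import *
s=read_state(); print(s["position"],s["joints"][5],s["wrist_torque"],s["contact_force"]); to(530.4,71.9,244.5,162)
```

```text
[530.4505  71.6928 244.4681] -0.738581272662447 [-0.1592  0.7965  0.2717] [-2.4727 -0.7841  6.8354]
slide [-0.0002  0.0001 -0.    ] dist 0.0 tool y yaw 162.8 tilt [ 0.    -0.001] roll 0.8
```

Call:
carry_out --pt "0 0 0" --pt "0 0 0" --pt "0 0 0" --pt "0 0 0" --roll '[1, 2, 3, 3]' --claw '[0, 0, 0, 0]'

```text
clock: 16.05
position: [530.5, 71.8, 244.5]
ee_rot: [-0.574, 0.819, -0.001, -0.0]
contact_force: [-2.8, -0.7, 6.8]
gripper_width: 12.4
grasp_force: 63.3
```

Run:
```python
from h import *
s=read_state(); print(s["position"],s["joints"][5],s["wrist_torque"],s["contact_force"]); to(530.4,71.9,244.5,162)
```

```text
[530.4691  71.8441 244.5045] -0.7881074258558761 [-0.1359  0.8413  1.1012] [-2.7912 -0.6738  6.8348]
slide [-0.      0.0001  0.    ] dist 0.0 tool y yaw 160.0 tilt [ 0.    -0.001] roll -2.0
```

The torque jumped from 0.27 to 1.10 N m at about 85° of turn, so the ring is on its stop. I'll take one confirming look before handing in.

Run:
```python
from h import *
p=shot("wrist"); save(p,"w5.png"); s=read_state(); print(s["clock"],s["wrist_torque"],s["contact_force"],s["position"])
```

```text
16.1 [-0.1192  0.8543  1.1139] [-3.6278 -1.2864  7.5231] [530.4478  71.8421 244.489 ]
```

View pics/w5.png

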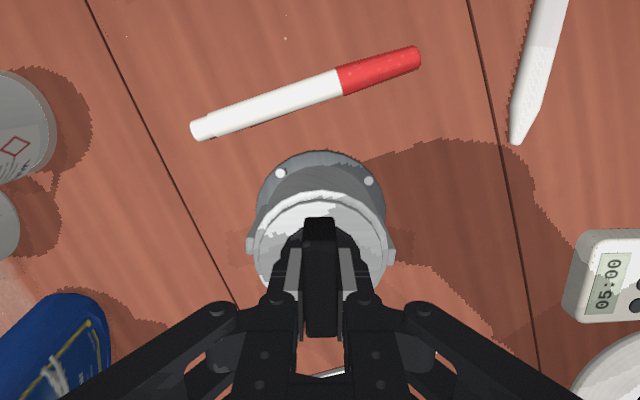

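The cap is seated on the rim with the bar square in the pads at (320,275). The vessel's ribs now sit left and right at (250,245) and (390,257), about a quarter turn from the bar. Handing in.

```bash
python3 -c "
from bench import job_done
print(job_done())"
```

```text
the job is handed in; nothing more can be done
None
```

I pressed the treadle to its stop and let it come back up, then seated the cap, twisted it about 85° clockwise to the stop, and handed the job in at about 16 s with the gripper still holding it; no verdict was returned.

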